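Index the spotted plate carrier into its notch

TASK

With the fingertips, push the carrier whose plate has green spots along its rails towards the middle of the track until it drops flat into the blue locating notch. Only push it, do not lift or tip it, and leave the orange-spotted carrier and everything else on the table where it stands; then move the fingers clear.

Things in the scene. Friction and masses are not known exactly. Their poses are not given: they have to be found in the camera images.
- track: Fixed track, plywood base 130 x 540 x 8 mm; origin at the centre of its underside, y axis along the track, x across, z up. Two aluminium rails along y, 16 mm wide, centred 34 mm either side of the middle line, tops 30 mm above the table, open channel between. Wooden guide strips outside them, 10 mm thick, tops 40 mm above the table, inner faces 84 mm apart. Both ends are open
- notch (a point): centre of the notch, on its floor, on the track's middle line; axes as the track's. The notch is where the rails are blue and 7 mm lower (23 mm above the table), 106 mm long, in the middle of the track between short red marks on the guides. Its square far end stops a carrier that has dropped in
- green_carrier: loose grey board, 80 mm (x, across) x 100 mm (y, along the track) x 20 mm thick, about 0.3 kg, white plate with four green spots on top. Origin at the centre of its underside. Starts flat on the rails, on the +y or -y side of the notch, centre 115 to 180 mm from it; 2 mm play each side; slides with up to about 3 N. Its outer end face, 50 mm from the centre and 30 to 50 mm above the table, is free to push on
- green_carrier_top (a point): centre of the green-spotted carrier's top face, 20 mm above its underside: 50 mm above the table on the rails, 43 mm when in the notch. Entering the notch, its leading end dips first, then its rear end drops and it lies flat; dipping can give a brief jolt of about 8 N, before the firm stop at the far end of the notch
- orange_carrier: the same kind of board with orange spots on its plate, on the rails at the other side of the notch; origin at the centre of its underside; to be left alone
- reagent: brown bottle with green cap, diameter 76 mm, 170 mm tall, origin at centre of its foot; bystander
- jar: clear jar with black cap, diameter 64 mm, 85 mm tall, origin at centre of its foot; bystander
- vial: small brown vial with white cap, diameter 28 mm, 55 mm tall, beyond the track; origin at centre of its foot; bystander
- mortar: white mortar, diameter 92 mm, 50 mm tall, its pestle sticking out up to about 98 mm high and 60 mm from the centre, on the robot's side of the track; origin at centre of its foot; bystander
- marker: yellow and blue marker pen lying down, 125 mm long, 15 mm high, origin under the yellow part; bystander
- dish: small shallow white dish, diameter 90 mm, 15 mm high, origin at centre of its underside; bystander
There are look-alikes about, which are no part of the job. What is shaped like the green_carrier but purple is not meant.

How it is judged (in metres and radians):
On the way, in this order (a step that is already met when the one before it is completed fails the run):
1. the fingers push the green-spotted carrier along on top of its rails (contact force between the fingers and green_carrier above 0.2 N and distance of green_carrier from where it was at the start of the episode above 0.015 m and z of green_carrier in the frame of track above 0.0275 m), for 0.02 s.
2. it lies flat in the notch (z of green_carrier in the frame of notch between -0.003 and 0.002 m and horizontal distance between green_carrier and notch below 0.007 m and angle between the z axis of green_carrier and the z axis of track, either way round below 0.025 rad), for 0.2 s.
At the end, for the whole second after the job is handed in: The green-spotted carrier lies at rest flat in the notch: underside within 2 mm (3 mm below) of the notch floor, within 7 mm of its centre, within 0.025 rad of level; the orange-spotted carrier within 12 mm and every other loose thing within 30 mm of where it started (all of step 2 and linear speed of green_carrier below 0.01 m/s and distance of orange_carrier from where it was at the start of the episode below 0.012 m and distance of each of reagent, jar, vial, mortar, marker, dish from where it was at the start of the episode below 0.03 m); the robot touches nothing.
It fails at once if the green-spotted carrier is lifted off its rails (z of green_carrier in the frame of track above 0.038 m).
It fails at once if the green-spotted carrier is tipped up (angle between the z axis of green_carrier and the z axis of track, either way round above 0.35 rad).
It fails at once if the orange-spotted carrier is pushed away (distance of orange_carrier from where it was at the start of the episode above 0.012 m).
It fails at once if another loose thing on the table is pushed away (distance of any of reagent, jar, vial, mortar, marker, dish from where it was at the start of the episode above 0.03 m).
It also fails if it takes over 35 s, if anything falls off the work surface, if the arm or the gripper's body presses on something with over 40 N, if the wrist force passes 120 N, or if a joint passes its speed limit or range.

ROBOT

A 7-joint arm with a two-finger parallel gripper is mounted at the origin on the work surface. World frame = base frame: x ahead of the robot, y to its left, z up, the work surface at z = 0. Lengths are in m, angles in degrees, forces in N, time in s.
With the tool pointing down it reaches from about 0.425 to 0.875 m from the base axis. Payload 4.7 kg.
Tool frame: the origin (TCP) lies on the centre line of the jaws, within the pads' length; the fingertips stand ahead of it and the grasp point (between the pads) lies 2 mm behind it (env.tip_reach is the x of the fingertips in the tool frame, in m); x points along the fingers, z is the direction in which the jaws open and shut, and the axes are right-handed (so a half turn about x gives the same grasp; the last joint's range is limited). The gripper opens to 87 mm and grips with 3 to 60 N. Pads are 19 mm wide; open, the fingers measure 117 mm over their backs; the gripper's body (75 mm by 190 mm) begins 51 mm behind the grasp point.
Start: joints at [65.323, 18.392, -4.016, 83.108, 1.295, 78.541, -3.26], TCP at [0.28, -0.587, 0.24] pointing down, gripper open.
Joint ranges: [-163.93, 163.93], [-17.29, 119.83], [-79.2, 71.16], [3.27, 140.29], [-89.18, 269.18], [5.43, 117.66], [-154.24, 154.24]. Speed limits (degrees/s): [147.25, 147.25, 180, 180, 180, 180, 180].

INTERFACE

Orientations are given as [roll, pitch, yaw] about the fixed x, y, z axes, in that order (R = Rz(yaw) Ry(pitch) Rx(roll)).
In Python, from cell import telemetry, optics, env, models gives the robot as it stands.
- The arm moves only by the shell command python3 -m pendant 'ROWS' [FORCE]. ROWS is JSON, a list of rows, each a list of 3 entries, a list of its own where there are three numbers: the finger opening in mm, from 0 to 87, then the shift along the tool's x, y, z in mm, then the turn, a rotation vector about the tool's x, y, z in rad. A call has 1 to 10 rows; each row is the pose to reach, as a shift and turn from the pose commanded when the call began, along the tool's axes at that moment; what a row does not reach only later rows make up. A row lasts 1/12 s, in which the tool goes at most 41.7 mm and 7.16 degrees, less where a joint would pass 70% of its speed; a pose out of reach is approached as far as the arm can. A call with a gripper value outside its range is refused whole. The fingers move at their own pace and stop on an object; FORCE is the grip in N (left out, the last holds). Time passes only in rows, so rows that repeat a pose let the fingers close. It gives the time, the measured TCP pose, the force and the opening at its end, in the units of the state.
- telemetry.get_obs(): the state, without advancing time (a new reading comes with each control period).
- optics.read_camera(name): name is "scene" or "top" or "wrist"; returns a dict with "image" (480x640x3 uint8, blue, green, red), "range_z" (480x640 float32, m along the optical axis (not along the pixel's ray), 0 where there is no reading), "fx", "fy", "cx", "cy" (pixels), "cam_to_world" (4x4, takes a point from camera to world coordinates). Camera axes: x right, y up, looking along -z (the intrinsics and any distortion apply to the point x, -y, -z); pixel columns grow to the right and rows downward; lengths in m; the calibration is good to about 2 mm. A picture is of the moment at which its call begins.
- env.sign_off(): hands the job in, once; it reports no verdict.
Trained networks look in the newest picture that a camera, given by its name, has taken for a name from the list of things; names that differ only in an ending like _2 or _b are one class to them, and where a whole thing is asked for, a point or a joint stands for the part that bears it (a point fixed in the world has none). Each returns a list of dicts, best first, with "confidence" (0 to 1); they miss things now and then, are a little off and sometimes report something else, mostly with a low value. They report only what shows in the picture. A call takes as long as a camera call. They do not tell look-alikes from the thing itself.
- models.masks_of(camera, label): "pixels" (480x640 bool, what is visible of it) and "extent" ([left, top, right, bottom] as shares, 0 to 1, of the picture: columns of its width, rows of its height, round what is visible of it).
- models.landmark_of(camera, label): "centre" ([row, column] as shares, 0 to 1, of the picture: columns of its width, rows of its height: a listed point, or the origin of a listed thing).
The state is a dict: "time_s": time; "qpos": joint angles; "joint_velocities": joint speeds; "effort": joint torques, N m; "tool_pos": TCP position; "tool_rot": TCP orientation; "force": force on the tool from outside, world axes, zero at the start; "wrist_torque": the same for the moment, N m; "grip_width": finger opening in m.
Only numpy, scipy, OpenCV 4.12 (cv2) and the standard library are available. Lean on these libraries where they do the work, as an engineer would, in place of code of your own. Each camera call takes 0.05 s, during which the arm holds its last target.

## Working session

There is one attempt and no reset: what is moved stays moved. The work goes in short steps, Python scripts to look and compute and a shell command to move; the robot and the scene stay as the last step left them, time stands still between calls to the robot, and variables do not carry over. Pictures are saved under pics/ and viewed, and the job is handed in when it is done.

```bash
mkdir -p pics; ls; python3 - <<'E'
from cell import telemetry, optics, env, models
import cv2, numpy as np
print(telemetry.get_obs(), env.tip_reach)
for n in ["scene","top"]:
    c=optics.read_camera(n); cv2.imwrite(f"pics/{n}0.png",c["image"])
    print(n,c["fx"],c["fy"],c["cx"],c["cy"],np.round(c["cam_to_world"],3).tolist(),[k for k in c])
    for l in ["green_carrier","orange_carrier","track","notch","green_carrier_top","mortar","vial","reagent","jar","marker","dish"]:
        print(l,[(round(d["confidence"],2),np.round(np.array(d["centre"])*[480,640]).tolist()) for d in models.landmark_of(n,l)][:3])
E
```

```text
pics
{'time_s': 0.0, 'qpos': array([65.32496677, 18.43887424, -4.01674159, 83.17442651,  1.29492333,
       78.53985126, -3.259822  ]), 'joint_velocities': array([-0.02306996,  0.00258857, -0.08288744,  0.00079027, -0.03942073,
       -0.11614037, -0.1180355 ]), 'effort': array([-9.09007031e-05, -4.91289282e+01, -4.04202528e-01, -3.12525308e+01,
       -6.39335182e-02,  4.35924833e-02,  1.60478262e-04]), 'tool_pos': array([ 0.27940446, -0.58631616,  0.2384679 ]), 'tool_rot': array([-177.22536452,   89.89196373,  118.26071883]), 'force': array([-0.03186775,  0.00601665,  0.42596663]), 'wrist_torque': array([-0.02966872,  0.02335257, -0.02412714]), 'grip_width': 0.08696531273514053} 0.017
scene 573.4828450523972 573.4828450523972 317.4643241237207 242.36858133621374 [[0.386, -0.648, 0.657, 1.393], [0.923, 0.264, -0.281, -0.402], [0.009, 0.714, 0.7, 0.987], [0.0, 0.0, 0.0, 1.0]] ['image', 'range_z', 'fx', 'fy', 'cx', 'cy', 'cam_to_world']
green_carrier [(0.84, [245.0, 482.0]), (0.7, [230.0, 380.0]), (0.58, [225.0, 377.0])]
orange_carrier [(0.63, [273.0, 269.0])]
track [(0.58, [264.0, 31
[... 352 characters left out ...]
3434435 465.9797953434435 322.26518256524383 249.24049401442386 [[0.0, 0.983, -0.184, 0.334], [-1.0, 0.002, 0.01, -0.026], [0.01, 0.184, 0.983, 1.108], [0.0, 0.0, 0.0, 1.0]] ['image', 'range_z', 'fx', 'fy', 'cx', 'cy', 'cam_to_world']
green_carrier [(0.71, [260.0, 246.0]), (0.64, [214.0, 155.0])]
orange_carrier [(0.88, [245.0, 378.0])]
track [(0.79, [252.0, 322.0])]
notch [(0.69, [252.0, 321.0])]
green_carrier_top [(0.9, [211.0, 153.0]), (0.82, [258.0, 249.0])]
mortar []
vial [(0.46, [209.0, 334.0])]
reagent [(0.62, [162.0, 271.0])]
jar [(0.92, [190.0, 484.0]), (0.57, [362.0, 437.0]), (0.31, [252.0, 321.0])]
marker [(0.87, [362.0, 173.0]), (0.5, [191.0, 485.0])]
dish [(0.67, [361.0, 438.0])]
```

View pics/top0.png

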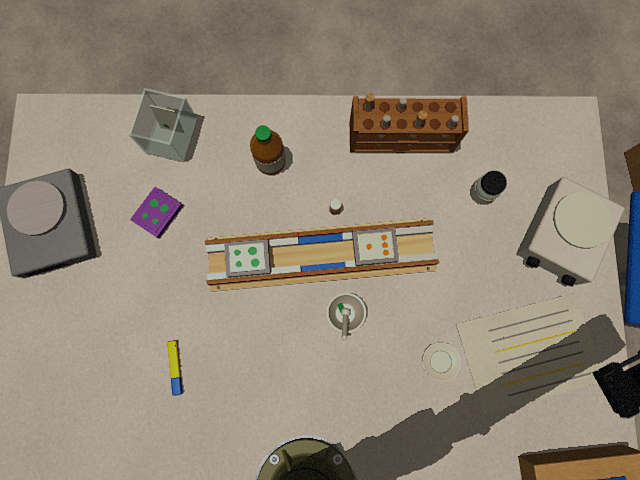

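View pics/scene0.png

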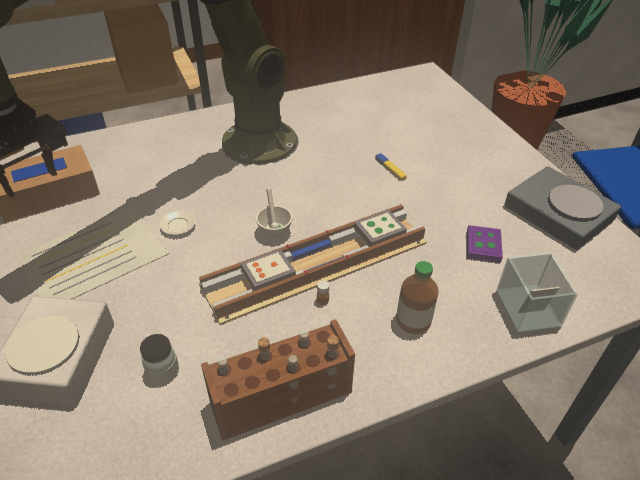

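Candidates: the grey board with a white plate and green spots at top (248,258), scene (380,227), on the track; the purple board at top (157,212), off the track, a look-alike; and the orange-spotted carrier at top (376,246). The first fits the description. Next I'll confirm it in a crop and measure.

```bash
cat > h.py <<'E'
from cell import telemetry, optics, env, models
import cv2, numpy as np
def cloud(c):
    v,u=np.mgrid[0:480,0:640]; z=c["range_z"].astype(float)
    P=np.stack([(u-c["cx"])/c["fx"]*z,-(v-c["cy"])/c["fy"]*z,-z,np.ones_like(z)],-1)
    W=(P@np.array(c["cam_to_world"]).T)[...,:3]; W[z==0]=np.nan
    return W
def ray(c,u,v,h):
    T=np.array(c["cam_to_world"]); d=T[:3,:3]@np.array([(u-c["cx"])/c["fx"],-(v-c["cy"])/c["fy"],-1]); o=T[:3,3]
    return o+d*(h-o[2])/d[2]
E
python3 - <<'E'
from h import *
c=optics.read_camera("top"); im=c["image"]
cv2.imwrite("pics/crop0.png",cv2.resize(im[205:345,195:450],None,fx=3,fy=3,interpolation=cv2.INTER_CUBIC))
W=cloud(c)
hsv=cv2.cvtColor(im,cv2.COLOR_BGR2HSV)
# blue rails
b=(hsv[...,0]>100)&(hsv[...,0]<130)&(hsv[...,1]>120); b[:,:280]=0;b[:,360:]=0;b[:225]=0;b[285:]=0
n,l,s,ce=cv2.connectedComponentsWithStats(b.astype(np.uint8))
for i in range(1,n):
    if s[i,4]>30: 
        print("blue",s[i].tolist(),ce[i],ray(c,*ce[i],0.023), np.nanmedian(W[l==i],0))
for lab,near in [("green_carrier",(248,258)),("orange_carrier",(376,246)),("mortar",(347,314)),("reagent",(265,150)),("vial",(335,206)),("marker",(174,367)),("track",(320,255))]:
    for d in models.masks_of("top",lab):
        m=d["pixels"]; v,u=np.nonzero(m)
        p=W[m]; r=cv2.minAreaRect(np.c_[u,v].astype(np.float32))
        print(lab,round(d["confidence"],2),m.sum(),(u.mean(),v.mean()),np.round(np.nanmedian(p,0),4),np.round(np.nanpercentile(p,[2,98],axis=0),3).tolist(),r)
E
```

```text
blue [298, 233, 45, 12, 328] [319.76829268 238.34756098] [ 0.5641675  -0.03083799  0.023     ] [ 0.56466994 -0.03019961  0.02305891]
blue [301, 262, 44, 9, 221] [322.59276018 266.14027149] [ 0.49735235 -0.03757518  0.023     ] [ 0.49754783 -0.03853915  0.02264951]
green_carrier 0.68 1487 (np.float64(156.76462676529925), np.float64(212.4028244788164)) [0.6281 0.3611 0.0198] [[0.575, 0.311, 0.001], [0.681, 0.412, 0.025]] ((156.87452697753906, 212.41415405273438), (36.487266540527344, 42.785667419433594), 34.380348205566406)
orange_carrier 0.64 1524 (np.float64(374.81889763779526), np.float64(246.53280839895012)) [ 0.5389 -0.1584  0.0504] [[0.501, -0.207, 0.039], [0.579, -0.11, 0.055]] ((374.8994445800781, 246.46131896972656), (34.9977912902832, 43.95594024658203), 84.47245788574219)
mortar 0.56 1351 (np.float64(345.899333826795), np.float64(313.83937823834196)) [ 0.3865 -0.0897  0.0299] [[0.338, -0.131, -0.0], [0.427, -0.05, 0.09]] ((345.5000305175781, 313.0000305175781), (40.305084228515625, 40.305084228515625), 45.0)
mortar 0.26 1362 (np.float64(267.5029368575624), np.float64(150.881
[... 181 characters left out ...]
44)
marker 0.93 544 (np.float64(174.6985294117647), np.float64(367.7242647058824)) [0.264  0.2988 0.0128] [[0.209, 0.283, 0.005], [0.322, 0.316, 0.017]] ((174.7277069091797, 367.7772216796875), (54.229530334472656, 10.447890281677246), 84.2894058227539)
marker 0.52 153 (np.float64(335.03921568627453), np.float64(206.36601307189542)) [ 0.6346 -0.0664  0.0532] [[0.626, -0.078, 0.011], [0.652, -0.055, 0.058]] ((335.0, 206.5), (15.0, 10.0), 90.0)
track 0.64 9136 (np.float64(323.8348292469352), np.float64(255.07902802101577)) [ 0.524  -0.0337  0.012 ] [[0.452, -0.295, 0.004], [0.601, 0.226, 0.043]] ((320.9106140136719, 254.2151336669922), (54.04783630371094, 232.13558959960938), 84.7461929321289)
```

View pics/crop0.png

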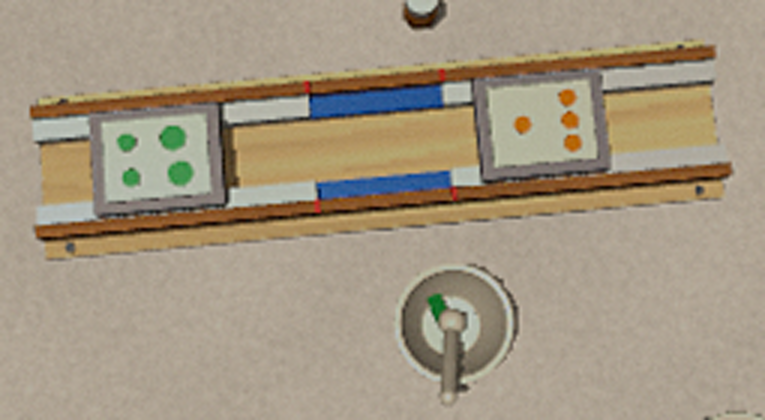

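The crop shows a grey board with a white plate and four green spots on the rails, at crop (158,160). The blue notch is at crop (380,145) and the orange carrier at crop (540,125), so the target is confirmed. Now I'll fit exact poses.

```bash
cat >> h.py <<'E'
def fit(W,u0,u1,lo,hi):
    m=np.zeros((480,640),bool); m[215:300,u0:u1]=1
    m&=(W[...,2]>lo)&(W[...,2]<hi)
    n,l,s,ce=cv2.connectedComponentsWithStats(m.astype(np.uint8)); i=1+np.argmax(s[1:,4]); p=W[l==i]
    r=cv2.minAreaRect((p[:,:2]*1000).astype(np.float32)); return p.mean(0),r,len(p)
E
python3 - <<'E'
from h import *
for cam in ["top"]:
    c=optics.read_camera("top");W=cloud(c)
    print("g",fit(W,200,300,.044,.058)); print("o",fit(W,340,410,.044,.058))
    # guide lines
    z=W[...,2]; m=np.zeros((480,640),bool); m[215:300,200:445]=1
    g=m&(z>.036)&(z<.0435)
    p=W[g]; r=cv2.minAreaRect((p[:,:2]*1000).astype(np.float32)); print("guides",r)
s=optics.read_camera("scene"); Ws=cloud(s)
q=Ws.reshape(-1,3); k=(q[:,2]>.046)&(q[:,2]<.054)&(q[:,0]>.45)&(q[:,0]<.6)
for a,b in [(0,.25),(-.3,-.08)]:
    p=q[k&(q[:,1]>a)&(q[:,1]<b)]; print(len(p),p.mean(0),cv2.minAreaRect((p[:,:2]*1000).astype(np.float32)))
k=(q[:,2]>.037)&(q[:,2]<.043)&(q[:,0]>.42)&(q[:,0]<.62)&(abs(q[:,1])<.36); p=q[k]
print("guides scene",cv2.minAreaRect((p[:,:2]*1000).astype(np.float32)))
im=s["image"]; hsv=cv2.cvtColor(im,cv2.COLOR_BGR2HSV)
red=((hsv[...,0]<6)|(hsv[...,0]>174))&(hsv[...,1]>180)&(hsv[...,2]>100)
im=c["image"]; hsv=cv2.cvtColor(im,cv2.COLOR_BGR2HSV)
red=((hsv[...,0]<6)|(hsv[...,0]>174))&(hsv[...,1]>150); red[:215]=0; red[300:]=0; red[:,:280]=0; red[:,380:]=0
n,l,st,ce=cv2.connectedComponentsWithStats(red.astype(np.uint8),connectivity=8)
for i in range(1,n): print("red",st[i,4],ce[i],ray(c,*ce[i],.04))
q=W.reshape(-1,3)
E
```

```text
g (array([0.51266173, 0.13677984, 0.05017968]), ((514.8004760742188, 137.1973876953125), (83.79047393798828, 100.38475799560547), 5.011628150939941), 1503)
o (array([ 0.54029991, -0.15881834,  0.05049465]), ((540.9035034179688, -159.18307495117188), (80.26268768310547, 100.24740600585938), 5.221753120422363), 1470)
guides ((497.40240478515625, -38.29119873046875), (169.32591247558594, 539.3590698242188), 5.350721836090088)
915 [0.51774739 0.1350927  0.04977889] ((515.7067260742188, 136.8665771484375), (84.23445129394531, 103.22952270507812), 4.3086066246032715)
1146 [ 0.54552376 -0.16025323  0.04962995] ((543.5625610351562, -159.30795288085938), (84.11933135986328, 100.68867492675781), 5.646341323852539)
guides scene ((500.17486572265625, -37.064422607421875), (173.67343139648438, 540.9114990234375), 5.414421081542969)
red 5 [341.8 229.4] [ 0.58219963 -0.08254449  0.04      ]
red 5 [296.8 233.2] [0.57277043 0.02313432 0.04      ]
red 8 [345.875 269.125] [ 0.48791807 -0.09128735  0.04      ]
red 1 [374. 269.] [ 0.48832916 -0.1564694   0.04      ]
red 1 [353. 271.] [ 0.48357011 -0.10773943  0.04      ]
red 3 [363. 270.] [ 0.48594605 -0.13093064  0.04      ]
red 7 [300.42857143 273.57142857] [0.47736702 0.01376653 0.04      ]
red 1 [330. 273.] [ 0.47881498 -0.05451011  0.04      ]
red 1 [340. 272.] [ 0.48118489 -0.07763831  0.04      ]
red 1 [308. 275.] [ 0.4740761 -0.0037256  0.04     ]
red 2 [320.5 274. ] [ 0.47644997 -0.03256487  0.04      ]
red 1 [285. 277.] [0.46934549 0.0492321  0.04      ]
red 1 [288. 277.] [0.46935689 0.04232394 0.04      ]
red 1 [296. 276.] [0.47170733 0.02392273 0.04      ]
```

Notch centre is about (0.530, -0.034) and the track yaw is about 5.3°. The green carrier is 172 mm from the notch on the +y side, so I push towards -y. Next I'll work out the tool axes and the shifts.

```bash
cat >> h.py <<'E'
from scipy.spatial.transform import Rotation as Ro
N=np.array([.530,-.0342]); Y=np.radians(5.3); A=np.array([-np.sin(Y),np.cos(Y)]); X=np.array([np.cos(Y),np.sin(Y)])
def R(o=None):
    o=o or telemetry.get_obs(); return Ro.from_euler('xyz',o["tool_rot"],degrees=True)
def target_R(sign=1):
    z=np.r_[X,0]*sign; x=np.array([0,0,-1.]); return Ro.from_matrix(np.c_[x,np.cross(z,x),z])
def shift(p,o=None):
    o=o or telemetry.get_obs(); return np.round(R(o).inv().apply(np.array(p)-o["tool_pos"])*1000,1)
def along(o=None):
    o=o or telemetry.get_obs(); d=o["tool_pos"][:2]-N; return "along %.1f across %.1f z %.1f mm"%(d@A*1e3,d@X*1e3,o["tool_pos"][2]*1e3)
E
python3 - <<'E'
from h import *
o=telemetry.get_obs(); r=R(o); print(r.as_matrix().round(3))
for s in (1,-1):
    print(s,(r.inv()*target_R(s)).as_rotvec().round(3))
p=N+A*.255
print(p)
for q in [(.45,-.43,.24),(.58,-.2,.24),(.57,.05,.24),(*p,.2),(*p,.055)]: print(q,shift(q,o))
E
```

```text
[[-0.     0.903  0.43 ]
 [-0.     0.43  -0.903]
 [-1.    -0.     0.   ]]
1 [-1.218  0.     0.   ]
-1 [ 1.923  0.    -0.   ]
[0.5064455 0.2197098]
(0.45, -0.43, 0.24) [ -0.4 221.2 -68.2]
(0.58, -0.2, 0.24) [  -0.5  437.5 -219.9]
(0.57, 0.05, 0.24) [-5.000e-01  5.361e+02 -4.499e+02]
(np.float64(0.5064455002011268), np.float64(0.21970979803706842), 0.2) [  39.5  551.7 -630.4]
(np.float64(0.5064455002011268), np.float64(0.21970979803706842), 0.055) [ 184.5  551.7 -630.4]
```

```bash
python3 -m pendant '[[0,[0,37,-11],[-0.1,0,0]],[0,[0,74,-23],[-0.2,0,0]],[0,[0,110,-34],[-0.3,0,0]],[0,[0,147,-45],[-0.4,0,0]],[0,[0,184,-57],[-0.5,0,0]],[0,[0,221,-68],[-0.6,0,0]],[0,[0,253,-91],[-0.7,0,0]],[0,[0,285,-114],[-0.8,0,0]],[0,[0,317,-137],[-0.9,0,0]],[0,[0,349,-160],[-1.0,0,0]]]' ; python3 - <<'E'
from h import *
o=telemetry.get_obs(); r=R(o); p=N+A*.255
print(o["tool_pos"],(r.inv()*target_R(1)).as_rotvec().round(3))
for q in [(.58,-.2,.24),(.57,.05,.24),(*p,.2)]: print(shift(q,o))
E
```

```text
time_s: 2.53
tool_pos: [0.5265, -0.2905, 0.2398]
tool_rot: [-49.8, 90.0, -56.7]
force: [0.7, -0.9, -0.5]
grip_width: 0.0279
[ 0.52654823 -0.29045287  0.23977281] [-0.214  0.     0.   ]
[-0.3 96.3 42.1]
[ -0.4 343.2   2. ]
[ 39.5 504.  -81.6]
```

```bash
python3 -m pendant '[[0,[0,36,10],[-0.05,0,0]],[0,[0,72,20],[-0.1,0,0]],[0,[0,108,28],[-0.15,0,0]],[0,[0,144,28],[-0.21,0,0]],[0,[0,180,24],[-0.21,0,0]],[0,[0,216,20],[-0.21,0,0]],[0,[0,252,14],[-0.21,0,0]],[0,[0,288,8],[-0.21,0,0]],[0,[0,320,2],[-0.21,0,0]],[0,[0,350,-4],[-0.21,0,0]]]' ; python3 - <<'E'
from h import *
o=telemetry.get_obs(); r=R(o); p=N+A*.255
print(o["tool_pos"],(r.inv()*target_R(1)).as_rotvec().round(3),along(o))
for q in [(*p,.2),(*p,.1)]: print(shift(q,o))
E
```

```text
time_s: 3.37
tool_pos: [0.5655, 0.0579, 0.2398]
tool_rot: [-7.7, 90.0, -2.8]
force: [0.3, 0.7, 0.2]
grip_width: 0.0007
[0.56549724 0.05792133 0.23984505] [-0.007  0.001  0.   ] along 88.4 across 43.9 z 239.8 mm
[ 39.8 166.2 -45.1]
[139.8 166.2 -45.2]
```

```bash
python3 -m pendant '[[0,[0,35,-10],[-0.007,0,0]],[0,[0,70,-20],[-0.007,0,0]],[0,[0,105,-30],[-0.007,0,0]],[0,[0,140,-40],[-0.007,0,0]],[0,[15,166,-45],[-0.007,0,0]],[0,[45,166,-45],[-0.007,0,0]],[0,[75,166,-45],[-0.007,0,0]],[0,[105,166,-45],[-0.007,0,0]],[0,[130,166,-45],[-0.007,0,0]],[0,[140,166,-45],[-0.007,0,0]]]' ; python3 - <<'E'
from h import *
o=telemetry.get_obs(); r=R(o); p=N+A*.255
print(o["tool_pos"],(r.inv()*target_R(1)).as_rotvec().round(3),along(o))
print(shift((*p,.056),o))
for n in ["top","wrist"]:
    c=optics.read_camera(n); im=c["image"]
    cv2.imwrite(f"pics/{n}1.png", cv2.resize(im[180:320,180:400],None,fx=3,fy=3) if n=="top" else im)
E
```

```text
time_s: 4.2
tool_pos: [0.5049, 0.216, 0.096]
tool_rot: [-165.1, 89.7, -159.9]
force: [-0.9, -0.6, -0.3]
grip_width: 0.0004
[0.50494074 0.21603862 0.09601567] [-0.001 -0.005  0.001] along 251.5 across -1.8 z 96.0 mm
[40.   3.6  2. ]
```

View pics/top1.png

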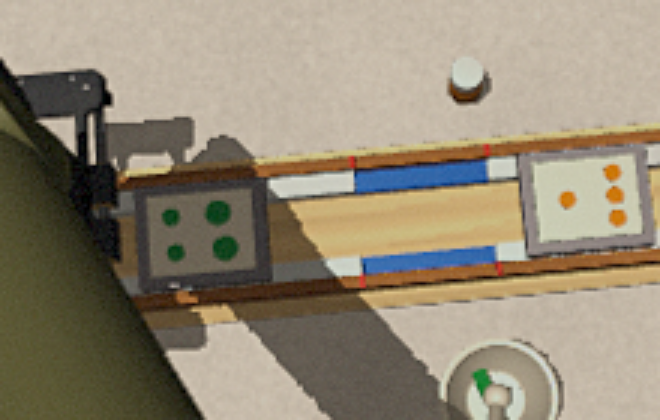

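View pics/wrist1.png

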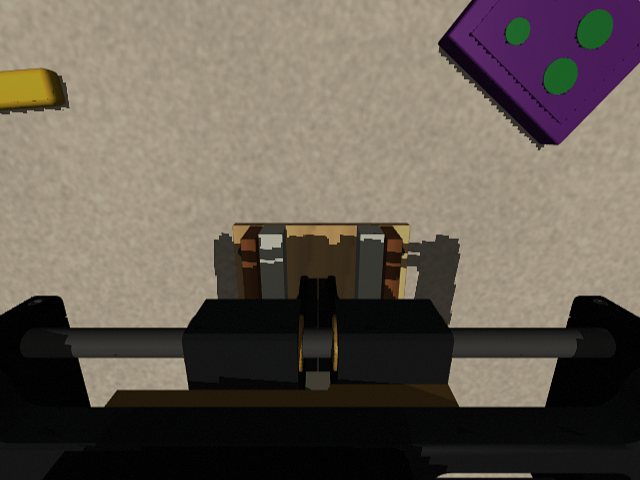

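The top view shows the closed fingers at crop (105,215), outside the carrier's end at (140,240). The wrist view shows them centred between the rails, with the rails at columns 272 and 370. Lowering now.

```bash
python3 -m pendant '[[0,[12,3,2],[0,0,0]],[0,[24,3,2],[0,0,0]],[0,[34,3,2],[0,0,0]],[0,[39,3,2],[0,0,0]],[0,[39,3,2],[0,0,0]]]' ; python3 - <<'E'
from h import *
o=telemetry.get_obs(); r=R(o)
print((r.inv()*target_R(1)).as_rotvec().round(3),along(o),o["force"])
E
```

```text
time_s: 4.72
tool_pos: [0.508, 0.2199, 0.0592]
tool_rot: [-165.7, 89.9, -160.4]
force: [0.1, 0.1, -0.7]
grip_width: 0.0004
[-0.001 -0.002  0.001] along 255.1 across 1.6 z 59.2 mm [ 0.05925887  0.09160953 -0.69781369]
```

```bash
python3 -m pendant '[[0,[2,-7,-1],[0,0,0]],[0,[3,-13,-1],[0,0,0]],[0,[3,-18,-1],[0,0,0]],[0,[3,-23,-1],[0,0,0]],[0,[3,-28,-1],[0,0,0]],[0,[3,-34,-1],[0,0,0]],[0,[3,-40,-1],[0,0,0]],[0,[3,-46,-1],[0,0,0]],[0,[3,-53,-1],[0,0,0]],[0,[3,-60,-1],[0,0,0]]]' ; cat > look.py <<'E'
from h import *
import sys
o=telemetry.get_obs(); r=R(o)
print((r.inv()*target_R(1)).as_rotvec().round(3),along(o),"F along %.1f across %.1f z %.1f"%(o["force"][:2]@A,o["force"][:2]@X,o["force"][2]))
c=optics.read_camera("top"); W=cloud(c)
cv2.imwrite(f"pics/{sys.argv[1]}.png", cv2.resize(c["image"][180:320,180:400],None,fx=3,fy=3))
s=optics.read_camera("scene"); cv2.imwrite(f"pics/{sys.argv[1]}s.png", cv2.resize(s["image"][170:330,190:440],None,fx=3,fy=3))
for n in ("green_carrier","orange_carrier"):
    d=[(round(m["confidence"],2),np.round(np.nanmedian(cloud(s)[m["pixels"]],0),3).tolist()) for m in models.masks_of("scene",n)]; print(n,d)
E
python3 look.py p2
```

```text
time_s: 5.55
tool_pos: [0.5135, 0.1604, 0.0578]
tool_rot: [43.6, 90.0, 48.8]
force: [-0.7, 2.5, 1.2]
grip_width: 0.0003
[-0.001  0.001 -0.001] along 195.3 across 1.5 z 57.8 mm F along 2.5 across -0.5 z 1.2
green_carrier [(0.65, [0.527, 0.092, 0.049]), (0.57, [0.643, 0.358, 0.019])]
orange_carrier [(0.96, [0.551, -0.161, 0.049])]
```

View pics/p2.png

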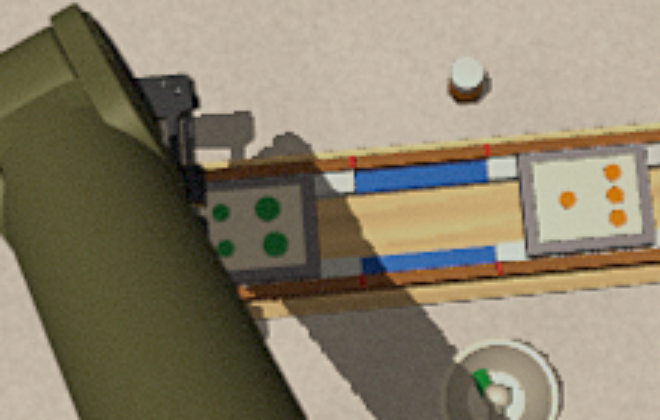

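View pics/p2s.png

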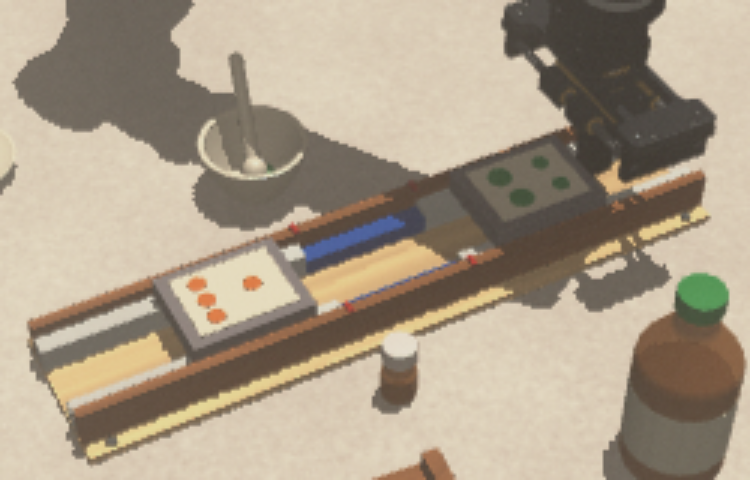

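The carrier slides flat with 2.5 N, is now at top crop (260,225), and is in line with the track. Continuing the push.

```bash
python3 -m pendant '[[0,[1,-6,-1],[0,0,0]],[0,[1,-12,-1],[0,0,0]],[0,[1,-18,-1],[0,0,0]],[0,[1,-24,-1],[0,0,0]],[0,[1,-30,-1],[0,0,0]],[0,[1,-36,-1],[0,0,0]],[0,[1,-42,-1],[0,0,0]],[0,[1,-48,-1],[0,0,0]],[0,[1,-54,-1],[0,0,0]],[0,[1,-60,-1],[0,0,0]]]' ; 
python3 look.py p3
```

```text
time_s: 6.58
tool_pos: [0.5179, 0.1004, 0.0567]
tool_rot: [40.1, 90.0, 45.3]
force: [-0.7, 5.1, 5.4]
grip_width: 0.0003
[-0.001  0.    -0.   ] along 135.1 across 0.4 z 56.7 mm F along 5.2 across -0.3 z 5.4
green_carrier [(0.95, [0.532, 0.032, 0.049]), (0.64, [0.643, 0.358, 0.019])]
orange_carrier [(0.97, [0.55, -0.163, 0.049])]
```

```bash
python3 -c "
import cv2,numpy as np
a=cv2.imread('pics/p3.png');b=cv2.imread('pics/p3s.png')
cv2.imwrite('pics/p3c.png',np.hstack([cv2.resize(a,(400,255)),cv2.resize(b,(400,255))]))"
```

```text
(no output)
```

View pics/p3s.png

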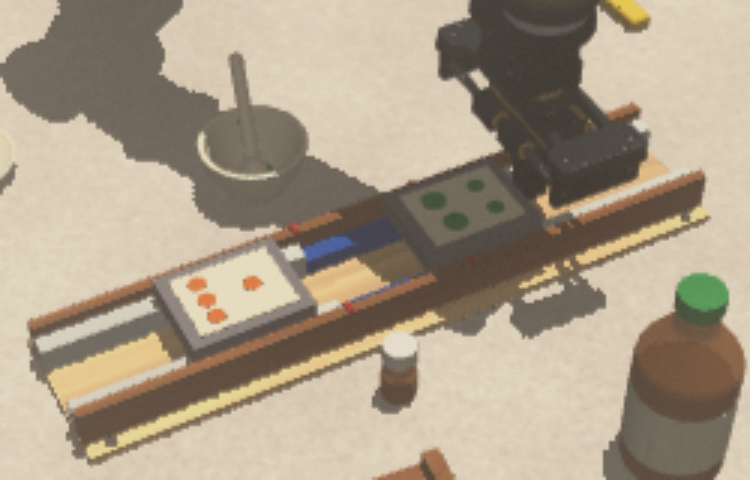

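View pics/p3.png

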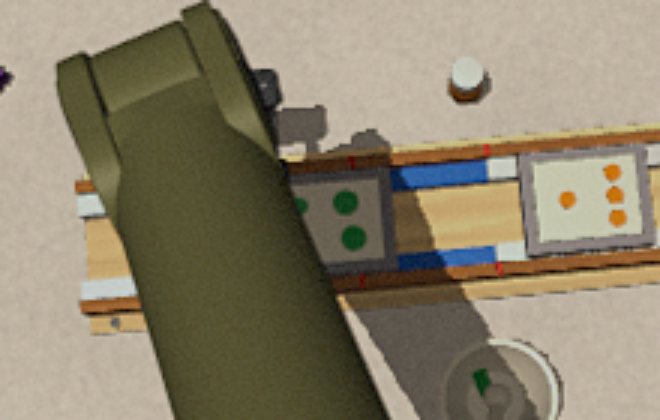

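```bash
python3 -m pendant '[[0,[0,-4,0],[0,0,0]],[0,[0,-8,0],[0,0,0]],[0,[0,-12,0],[0,0,0]],[0,[0,-16,0],[0,0,0]],[0,[0,-20,0],[0,0,0]]]' ; 
python3 look.py p4
```

```text
time_s: 7.2
tool_pos: [0.5195, 0.0804, 0.0564]
tool_rot: [168.5, 90.0, 173.7]
force: [-0.6, 2.5, 0.9]
grip_width: 0.0004
[-0.001 -0.    -0.   ] along 115.1 across 0.1 z 56.4 mm F along 2.6 across -0.4 z 0.9
green_carrier [(0.62, [0.641, 0.357, 0.019]), (0.59, [0.533, 0.013, 0.049])]
orange_carrier [(0.63, [0.55, -0.163, 0.049])]
```

View pics/p4s.png

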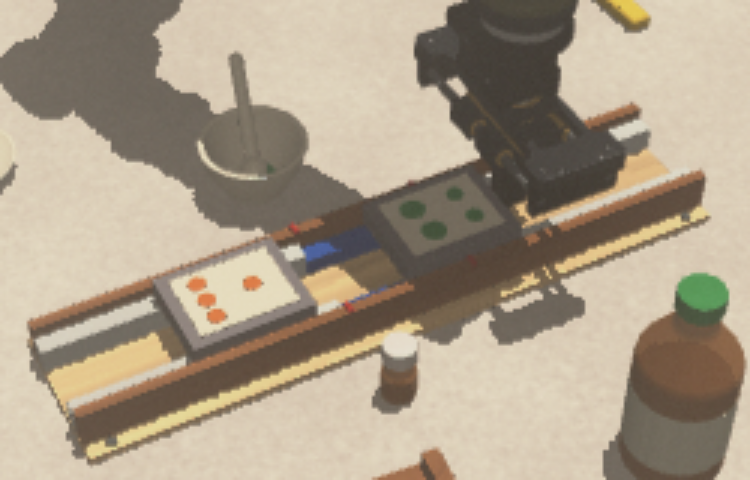

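The carrier is still flat at scene crop (443,222) with a low force. About 48 mm remain, so I keep pushing gently.

```bash
python3 -m pendant '[[0,[0,-4,0],[0,0,0]],[0,[0,-8,0],[0,0,0]],[0,[0,-12,0],[0,0,0]],[0,[0,-16,0],[0,0,0]],[0,[0,-20,0],[0,0,0]],[0,[0,-24,0],[0,0,0]],[0,[0,-28,0],[0,0,0]],[0,[0,-32,0],[0,0,0]]]' ; 
python3 look.py p5
```

```text
time_s: 8.07
tool_pos: [0.5224, 0.0484, 0.0565]
tool_rot: [-143.4, 90.0, -138.2]
force: [-0.6, 1.7, -1.7]
grip_width: 0.0007
[-0.002 -0.     0.   ] along 82.9 across 0.1 z 56.5 mm F along 1.7 across -0.5 z -1.7
green_carrier [(0.64, [0.534, -0.017, 0.046])]
orange_carrier [(0.7, [0.55, -0.163, 0.049])]
```

View pics/p5s.png

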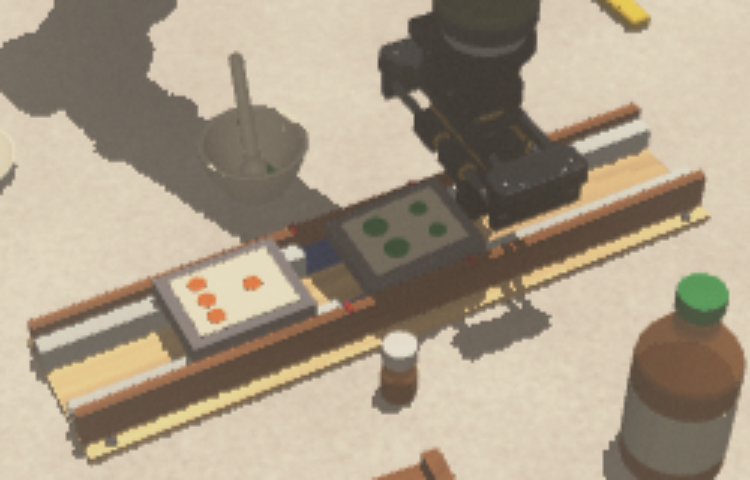

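The leading end has dipped. About 16 mm remain, so I go in fine steps.

```bash
python3 -m pendant '[[0,[0,-2,0],[0,0,0]],[0,[0,-4,0],[0,0,0]],[0,[0,-6,0],[0,0,0]],[0,[0,-8,0],[0,0,0]],[0,[0,-10,0],[0,0,0]],[0,[0,-11,0],[0,0,0]]]' ; 
python3 look.py p6
```

```text
time_s: 8.77
tool_pos: [0.5234, 0.0376, 0.0564]
tool_rot: [-158.8, 90.0, -153.6]
force: [-0.3, 2.2, -1.6]
grip_width: 0.0006
[-0.002 -0.     0.   ] along 72.1 across 0.0 z 56.4 mm F along 2.2 across -0.1 z -1.6
green_carrier [(0.76, [0.536, -0.027, 0.046]), (0.73, [0.642, 0.358, 0.019])]
orange_carrier [(0.93, [0.55, -0.161, 0.049])]
```

```bash
python3 -m pendant '[[0,[0,-1,0],[0,0,0]],[0,[0,-2,0],[0,0,0]],[0,[0,-3,0],[0,0,0]],[0,[0,-4,0],[0,0,0]],[0,[0,-4,0],[0,0,0]]]' ; 
python3 look.py p7
```

```text
time_s: 9.38
tool_pos: [0.5238, 0.0337, 0.0565]
tool_rot: [-122.2, 90.0, -117.0]
force: [-0.4, 1.8, -0.6]
grip_width: 0.0003
[-0.002 -0.     0.   ] along 68.2 across 0.1 z 56.5 mm F along 1.9 across -0.2 z -0.6
green_carrier [(0.92, [0.536, -0.031, 0.046]), (0.9, [0.642, 0.357, 0.019])]
orange_carrier [(0.92, [0.55, -0.162, 0.049])]
```

```bash
python3 -m pendant '[[0,[0,-1,0],[0,0,0]],[0,[0,-2,0],[0,0,0]],[0,[0,-3,0],[0,0,0]],[0,[0,-3,0],[0,0,0]]]' ; 
python3 look.py p8
```

```text
time_s: 9.92
tool_pos: [0.5241, 0.0307, 0.0565]
tool_rot: [-116.0, 90.0, -110.8]
force: [0.3, 1.1, -0.4]
grip_width: 0.0002
[-0.002 -0.     0.   ] along 65.2 across 0.1 z 56.5 mm F along 1.0 across 0.4 z -0.4
green_carrier [(0.89, [0.535, -0.034, 0.045]), (0.83, [0.643, 0.357, 0.019])]
orange_carrier [(0.92, [0.55, -0.162, 0.049])]
```

View pics/p8s.png

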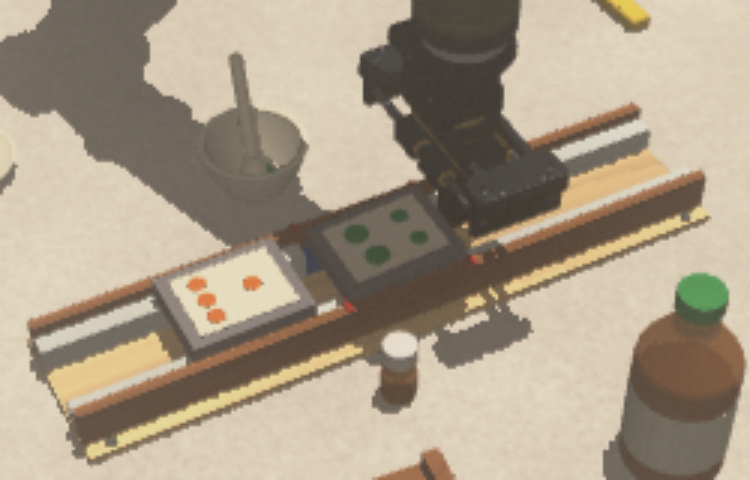

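```bash
cat > tilt.py <<'E'
from h import *
s=optics.read_camera("scene"); W=cloud(s)
for n in ("green_carrier","orange_carrier"):
    best=min(models.masks_of("scene",n),key=lambda d:abs(np.nanmedian(W[d["pixels"]],0)[0]-.54))
    m=cv2.erode(best["pixels"].astype(np.uint8),np.ones((9,9)))>0; p=W[m]; p=p[np.isfinite(p[:,0])]
    l=(p[:,:2]-N)@A; t=(p[:,:2]-N)@X
    k=abs(p[:,2]-np.median(p[:,2]))<.01
    c=np.linalg.lstsq(np.c_[l[k],t[k],np.ones(k.sum())],p[k,2],rcond=None)[0]
    full=W[best["pixels"]]; lf=(full[:,:2]-N)@A
    top=lf[full[:,2]>np.median(p[:,2])-.005]
    print(n,"slope along %.3f across %.3f, z mid %.4f, along range"%(c[0],c[1],np.median(p[:,2])),np.nanpercentile(top,[1,99]).round(4),"mid",np.mean(np.nanpercentile(top,[1,99])).round(4))
E
python3 tilt.py; python3 -m pendant '[[0,[0,-1,0],[0,0,0]],[0,[0,-2,0],[0,0,0]],[0,[0,-3,0],[0,0,0]],[0,[0,-3,0],[0,0,0]]]' ; 
python3 look.py p9; python3 tilt.py
```

```text
green_carrier slope along 0.070 across 0.011, z mid 0.0461, along range [-0.0455  0.0509] mid 0.0027
orange_carrier slope along -0.006 across -0.000, z mid 0.0501, along range [-0.1753 -0.0773] mid -0.1263
time_s: 10.6
tool_pos: [0.5244, 0.028, 0.0566]
tool_rot: [39.2, 90.0, 44.4]
force: [0.2, 1.7, -0.9]
grip_width: 0.0005
[-0.002  0.    -0.   ] along 62.4 across 0.2 z 56.6 mm F along 1.6 across 0.3 z -0.9
green_carrier [(0.86, [0.642, 0.358, 0.019]), (0.76, [0.535, -0.038, 0.042]), (0.61, [0.569, -0.081, 0.02])]
orange_carrier [(0.76, [0.55, -0.162, 0.049]), (0.32, [0.569, -0.083, 0.02]), (0.2, [0.534, -0.037, 0.042])]
green_carrier slope along -0.004 across 0.019, z mid 0.0432, along range [-0.0495  0.0486] mid -0.0004
orange_carrier slope along -0.006 across -0.002, z mid 0.0500, along range [-0.1753 -0.0774] mid -0.1263
```

It has dropped: z is 43 mm and the slope along the track is about 0. Backing off, then moving up.

```bash
python3 -m pendant '[[0,[0,5,0],[0,0,0]],[0,[0,15,0],[0,0,0]],[0,[0,28,0],[0,0,0]],[0,[-10,36,0],[0,0,0]],[0,[-40,40,0],[0,0,0]],[0,[-75,60,0],[0,0,0]],[0,[-110,85,0],[0,0,0]],[0,[-140,110,0],[0,0,0]],[0,[-150,145,0],[0,0,0]],[0,[-150,180,0],[0,0,0]]]' ; python3 -m pendant '[[0,[0,20,0],[0,0,0]],[0,[0,40,0],[0,0,0]],[0,[0,40,0],[0,0,0]]]'
python3 look.py p10; python3 tilt.py; python3 - <<'E'
from h import *
c=optics.read_camera("top");W=cloud(c)
for a in [("g",260,350,.038,.048),("o",340,410,.044,.058)]:
    m,r,n=fit(W,*a[1:]); d=np.array(r[0])/1e3-N; print(a[0],m,r,n,"along",d@A,"across",d@X)
im=c["image"]; hsv=cv2.cvtColor(im,cv2.COLOR_BGR2HSV)
g=(hsv[...,0]>40)&(hsv[...,0]<80)&(hsv[...,1]>100); g[:,:270]=0; g[:,350:]=0; g[:225]=0; g[280:]=0
v,u=np.nonzero(g); print(len(u))
E
```

```text
time_s: 11.78
tool_pos: [0.5098, 0.2095, 0.2115]
tool_rot: [0.4, 89.5, 5.5]
force: [0.8, 0.6, -0.2]
grip_width: 0.0004
time_s: 12.03
tool_pos: [0.5023, 0.2531, 0.2078]
tool_rot: [72.1, 89.8, 77.8]
force: [0.0, -0.1, -0.5]
grip_width: -0.0001
[ 0.006  0.001 -0.003] along 288.6 across -1.0 z 207.8 mm F along -0.1 across 0.0 z -0.5
green_carrier [(0.78, [0.535, -0.038, 0.042]), (0.68, [0.643, 0.357, 0.019])]
orange_carrier [(0.94, [0.55, -0.162, 0.049])]
green_carrier slope along -0.001 across 0.014, z mid 0.0431, along range [-0.0496  0.0492] mid -0.0002
orange_carrier slope along 0.001 across 0.006, z mid 0.0499, along range [-0.175  -0.0775] mid -0.1263
g [ 0.52740267 -0.0224371   0.04252906] ((525.7858276367188, 3.7103424072265625), (104.47516632080078, 216.21798706054688), 5.27728271484375) 2083 along 0.03813752982830719 across -0.0006943549060702205
o [ 0.54046332 -0.1590239   0.05058908] ((542.3358764648438, -159.1721954345703), (82.89234161376953, 100.34065246582031), 5.294229984283447) 1466 along -0.12557737373627795 across 0.0007393817630210089
126
```

View pics/p10s.png

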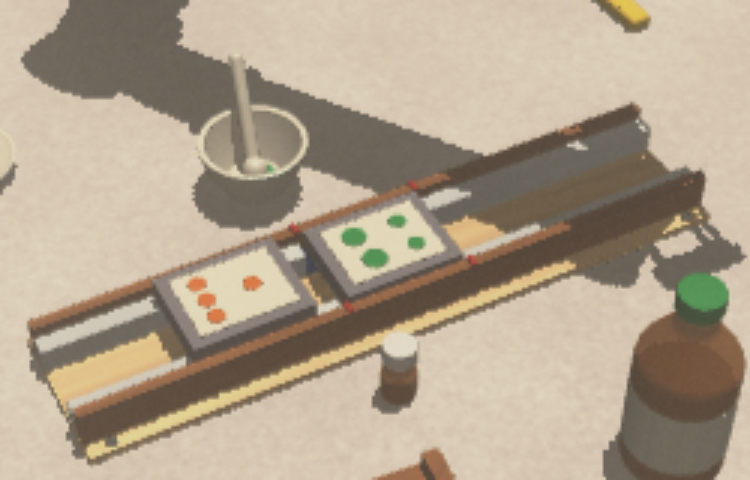

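View pics/p10.png

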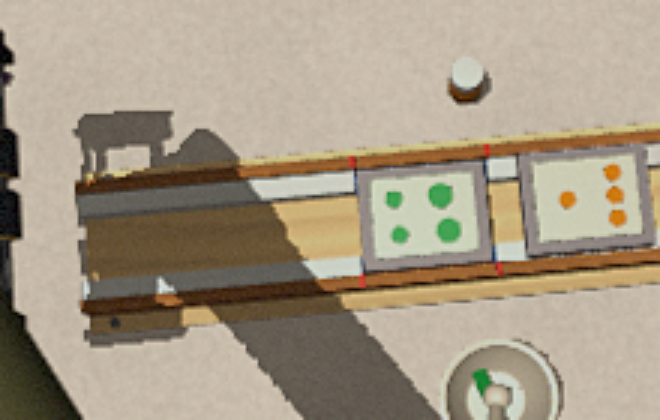

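The carrier lies flat between the red marks at top crop (425,218), with its top at z = 43 mm. The orange carrier and the bystanders in view are where they were, and the fingers are clear.

```bash
python3 -c "
from cell import env; print(env.sign_off())"
```

```text
the job is handed in; nothing more can be done
None
```

The green-spotted carrier is in the blue notch. I pushed it about 172 mm along the rails with the closed fingertips, in gentle steps of about 2 to 5 N. It dropped at the end of the push, and I then backed the fingers off and up. The job was handed in at about 12.5 s.

- **Carrier position:** its top is at 43.1 mm, and it sits about 0 mm from the notch centre along the track. The slope is about 0 along the track and 0.014 rad across (limit 0.025).
- **Other objects:** the orange carrier's fitted position changed by at most about 1.5 mm, which is within the measurement noise. The mortar, the vial and the bottle look unmoved in the last pictures. I did not re-measure the jar, the marker or the dish, but the fingers were never near them.
- **Forces and clearance:** the reading after release was about zero, with the fingers roughly 0.19 m above the table and about 240 mm from the carrier.
- **Checks that disagreed:** the final top-camera fit of the green carrier was unusable because it merged the guide strips with the carrier. The across-track slope varied between 0.011 and 0.019 rad from one picture to the next. I took that as measurement noise, since the track holds the carrier level.

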